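# Unfold the crank and bring up the blue cap

### The job

The small hand-cranked screw-cap feeder on the bench has its crank folded up. Swing the crank arm down to its level working position, so that its red grip stands upright, then turn the plate round by the grip until the blue cap stands at the yellow pointer.

Things in the scene. Friction and masses are not known exactly. Their poses are not given: they have to be found in the camera images.
- cap_feeder: Fixed grey round base, 184 mm across, 22 mm high. Origin: centre of its underside, on the vertical axis of the turning plate; z up. The yellow pointer, 44 mm high, is at its rim along its own -x axis. The crank arm, once swung down, points along the base's -y axis when cap_plate is 0; it turns with the plate, always 90 deg counter-clockwise of the blue cap.
- cap_plate (a joint): Angle (rad) of the aluminium plate, 164 mm across, with one blue and five white screw caps fixed on it 61 mm from the axis (30 mm across, tops 48 mm above the worktop). 0 = blue cap at the pointer; positive = counter-clockwise from above. Starts in -2.6 to -0.9, stops at -3.1 and 3.1, stays where left (about 1 N at the grip turns it).
- crank_handle (a joint): Fold angle (rad) of the steel crank arm, 12 mm wide, 8 mm thick, hinged on a level pin on the plate's axis, 75 mm above the worktop. 0 = parked upright (where it starts, up to 0.12); 1.57 = level, on its stop. It swings down towards the side away from the grip. Under 1 N at the grip moves it; past about 0.9 it drops by its own weight, and stays down.
- crank_grip (a point): Centre of the red grip, a cylinder 20 mm across, 42 mm long, square to the arm at its end, 62 mm from the hinge pin. Parked: level, 137 mm above the worktop, reaching 6 to 48 mm past the plate's axis on the side away from where the arm will point. Working: upright, 62 mm from the axis, 81 to 123 mm above the worktop, centre at 102 mm.
Things that resemble listed ones, but are neither listed nor needed, are in the scene too. Several things have the shape of the cap_feeder; the one meant has the colours described above.

How it is judged:
By the outcome, as a careful person would: the job done as asked, in the order asked, and still so for the second after the job is handed in, with the robot touching nothing.
It also fails if it takes over 45 s, if anything falls off the work surface, if the arm or the gripper's body presses on something with over 40 N, if the wrist force passes 120 N, or if a joint passes its speed limit or range.

### The arm

A 6-joint arm with a two-finger parallel gripper is mounted at the origin on a cart in front of the work surface, level with it; the furniture and walls round the work are solid. World frame = base frame: x ahead of the robot, y to its left, z up, the work surface at z = 0. Lengths are in m, angles in degrees, forces in N, time in s.
With the tool pointing down it reaches from about 0.25 to 0.8 m from the base axis. Payload 8.5 kg.
Tool frame: the origin (TCP) lies midway between the tips of the shut fingers; the grasp point (between the pads) lies 19 mm behind it; y points along the fingers, z is the direction in which the jaws open and shut, and the axes are right-handed (so a half turn about y gives the same grasp; the last joint's range is limited). The gripper opens to 85 mm and grips with 20 to 120 N. Pads are 22 mm wide; open, the fingers measure 114 mm over their backs; the gripper's body (76 mm by 85 mm) begins 54 mm behind the grasp point. The pads swing forward as they close: fully open they stand 13 mm farther back than shut.
Start: joints at [0, 13.648, -0.773, 75.585, 0, 90], TCP at [0.525, -0, 0.231] pointing down, gripper open.
Joint ranges: [-152.45, 152.45], [-59.26, 108.67], [-65.41, 83.53], [-104.44, 129.93], [-82.83, 76.93], [-180, 180]. Speed limits (degrees/s): [127.2, 127.2, 159.86, 180, 180, 180].

### API

Orientations are given as [roll, pitch, yaw] about the fixed x, y, z axes, in that order (R = Rz(yaw) Ry(pitch) Rx(roll)).
In Python, from workcell import manip gives the robot as it stands.
- The arm moves only by the tool move_arm, never from a script. Its argument "rows" is a list of rows, each a list of 3 entries, a list of its own where there are three numbers: the shift along the world's x, y, z in mm, then the turn, a rotation vector about the world's x, y, z in degrees, then the finger opening in mm, from 0 to 85.4. In form: [[[dx, dy, dz], [rx, ry, rz], fingers], ...]. A call has 1 to 8 rows; each row is the pose to reach, as a shift and turn from the pose commanded when the call began; what a row does not reach only later rows make up. A row lasts 1/8 s, in which the tool goes at most 62.5 mm and 10.7 degrees, less where a joint would pass 70% of its speed; a pose out of reach is approached as far as the arm can. A call with a gripper value outside its range is refused whole. The fingers move at their own pace and stop on an object; "newtons" is the grip in N (left out, the last holds). Time passes only in rows, so rows that repeat a pose let the fingers close. It gives the time, the measured TCP pose, the force and the opening at its end, in the units of the state.
- manip.state(): the state, without advancing time (a new reading comes with each control period).
- manip.read_camera(name): name is "scene" or "side" or "wrist"; returns the picture (384x512x3 uint8, blue, green, red); there is no depth.
- manip.camera_params(name): a dict with "camera_matrix" (3x3 intrinsics, pixels), "dist" ([k1, k2, p1, p2, k3] as OpenCV has them; the pictures are not rectified), "world_from_camera" (4x4, takes a point from camera to world coordinates). Camera axes: x right, y up, looking along -z (the intrinsics and any distortion apply to the point x, -y, -z); pixel columns grow to the right and rows downward; lengths in m; the calibration is good to about 2 mm. A picture is of the moment at which its call begins: read the wrist's pose just before it. camera_params takes no time and is no camera call; for the wrist camera it gives the pose at the moment of the call.
- manip.hand_in(): hands the job in, once; it reports no verdict.
The state is a dict: "time_s": time; "qpos": joint angles; "dq": joint speeds; "tau": joint torques, N m; "tcp_pos": TCP position; "tcp_rot": TCP orientation; "contact_force": force on the tool from outside, world axes, zero at the start; "ft_torque": the same for the moment, N m; "grip_width": opening from 0.0 (shut) to 1.0 (fully open).
Only numpy, scipy, OpenCV 4.12 (cv2) and the standard library are available. Lean on these libraries where they do the work, as an engineer would, in place of code of your own. Each camera call takes 0.05 s, during which the arm holds its last target.

## Working session

There is one attempt and no reset: what is moved stays moved. The work goes in short steps, Python scripts to look and compute and a tool call to move; the robot and the scene stay as the last step left them, time stands still between calls to the robot, and variables do not carry over. Pictures are saved under pics/ and viewed, and the job is handed in when it is done.

Besides the shell and the picture viewer there is one more tool, called after "Request:" by a JSON object that holds its "fn" and its "kwargs", one argument or row to a line. move_arm: Moves the arm, as the interface text tells. Its arguments: {"type":"object","properties":{"rows":{"type":"array","items":{"type":"array"}},"newtons":{"type":"number"}},"required":["rows"]}

```bash
mkdir -p pics; ls
cat > h.py <<'E'
import numpy as np,cv2,json
from workcell import manip
def ray(c,uv):
    K=np.array(c["camera_matrix"]);d=np.array(c["dist"],float);T=np.array(c["world_from_camera"])
    p=cv2.undistortPoints(np.array([[uv]],float),K,d)[0,0]
    v=T[:3,:3]@np.array([p[0],-p[1],-1]);return T[:3,3],v
def atz(c,uv,z):
    o,v=ray(c,uv);return o+v*(z-o[2])/v[2]
def proj(c,P):
    K=np.array(c["camera_matrix"]);d=np.array(c["dist"],float);T=np.array(c["world_from_camera"])
    q=(np.atleast_2d(P)-T[:3,3])@T[:3,:3];q=q*[1,-1,-1]
    return cv2.projectPoints(q,np.zeros(3),np.zeros(3),K,d)[0][:,0]
def crop(im,x0,y0,x1,y1,s,name):
    cv2.imwrite(name,cv2.resize(im[y0:y1,x0:x1],None,fx=s,fy=s,interpolation=cv2.INTER_CUBIC))
E
python3 - <<'E'
from h import *
for n in ["scene","side","wrist"]:
    c=manip.camera_params(n); im=manip.read_camera(n); cv2.imwrite(f"pics/{n}0.png",im)
    print(n,np.round(c["world_from_camera"],3).tolist())
print(manip.state())
E
```

```text
pics
scene [[-0.863, 0.234, -0.447, 0.117], [-0.504, -0.43, 0.749, 0.59], [-0.017, 0.872, 0.489, 0.526], [0.0, 0.0, 0.0, 1.0]]
side [[-0.917, 0.2, -0.346, 0.221], [-0.4, -0.457, 0.795, 0.634], [0.001, 0.867, 0.499, 0.54], [0.0, 0.0, 0.0, 1.0]]
wrist [[1.0, 0.001, 0.002, 0.525], [-0.001, 0.955, 0.296, 0.076], [-0.001, -0.296, 0.955, 0.372], [0.0, 0.0, 0.0, 1.0]]
{'time_s': 0.15, 'qpos': array([ 1.41614266e-03,  1.36735205e+01, -8.05094422e-01,  7.55844937e+01,
       -1.00077505e-03,  8.99991527e+01]), 'dq': array([ 0.05233796, -0.07190515,  0.14270578,  0.05405201,  0.02623645,
        0.0228935 ]), 'tau': array([-5.83120764e-04, -5.39078343e+01,  3.46597445e+01,  1.44879267e-02,
       -3.84108148e-05, -6.07092011e-05]), 'tcp_pos': array([5.24685662e-01, 7.60949529e-06, 2.30826222e-01]), 'tcp_rot': array([-9.00631086e+01, -9.99841198e-04, -8.99977355e+01]), 'contact_force': array([ 0.53860886,  0.9218517 , -0.48306589]), 'ft_torque': array([ 0.0376026 , -0.00444208,  0.06019427]), 'grip_width': 1.0022003799366626}
```

View pics/scene0.png

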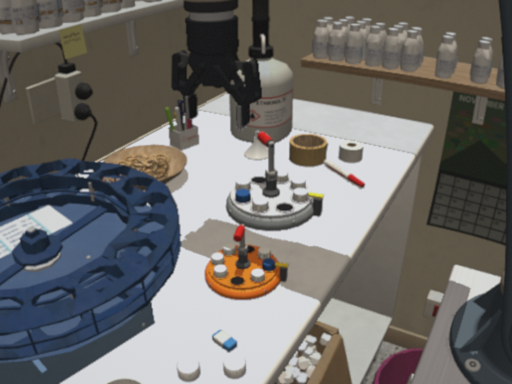

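View pics/side0.png

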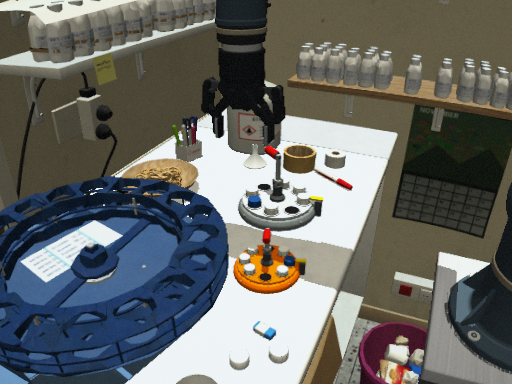

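View pics/wrist0.png

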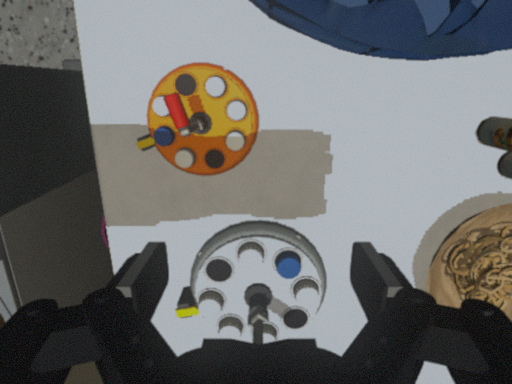

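Candidates: the grey feeder (scene 270,195; wrist 258,290), the orange feeder (scene 243,268; wrist 203,118) and the large blue carousel (scene 60,260). Only the grey one has a grey base, an aluminium plate and a blue cap, so I'll check it in close crops.

Run:
```python
from h import *
a=cv2.imread("pics/scene0.png");crop(a,210,120,340,235,5,"pics/s1.png")
a=cv2.imread("pics/side0.png");crop(a,225,135,340,235,6,"pics/d1.png")
a=cv2.imread("pics/wrist0.png");crop(a,165,205,345,345,4,"pics/w1.png")
```

```text
(no output)
```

View pics/s1.png

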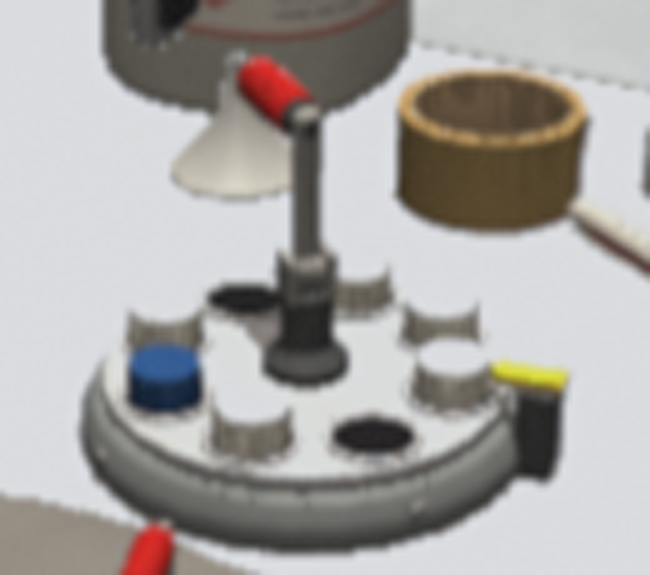

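View pics/d1.png

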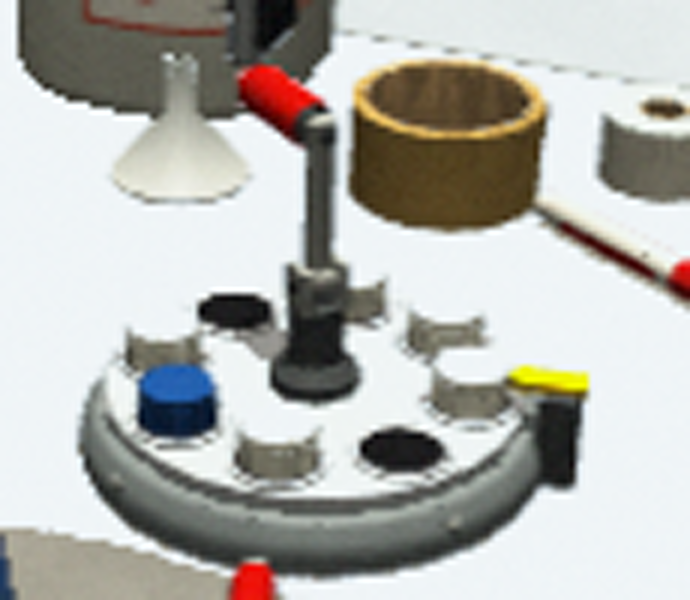

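View pics/w1.png

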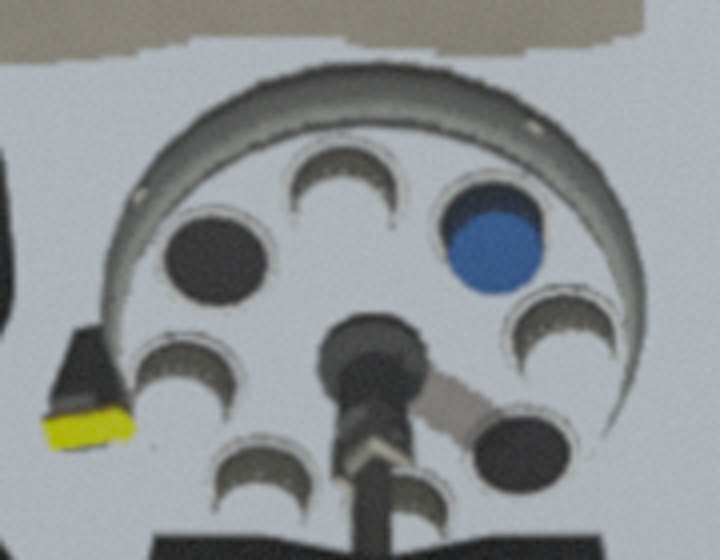

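Run:
```python
from h import *
S,D,W=[manip.camera_params(n) for n in("scene","side","wrist")]
f=lambda n,c,uv,z:print(n,np.round(atz(c,uv,z)*1000,1))
f("blue S",S,(242.8,192.4),.048);f("blue D",D,(254.5,199),.048);f("blue W",W,(288.5,268),.048)
f("ptr S",S,(316,195),.044);f("ptr D",D,(316.5,198.3),.044);f("ptr W",W,(187,312.5),.044)
for z in(.03,.033):
  f("hole1 W",W,(165+217/4,205+260/4),z);f("hole2 W",W,(165+522/4,205+455/4),z)
f("hole1 S",S,(210+373/5,120+435/5),.033);f("hole2 S",S,(210+245/5,120+298/5),.033)
f("armtop S",S,(271.2,143),.137);f("armtop D",D,(278.3,155.3),.137)
# triangulate arm top, grip end
def tri(a,b):
    (o1,v1),(o2,v2)=ray(S,a),ray(D,b)
    A=np.c_[v1,-v2];t=np.linalg.lstsq(A,o2-o1,rcond=None)[0];return (o1+v1*t[0]+o2+v2*t[1])/2
f("gripfar S",S,(210+250/5,120+75/5),.137);f("gripfar D",D,(225+250/6,135+82/6),.137)
f("gripnear S",S,(210+292/5,120+108/5),.137);f("gripnear D",D,(225+308/6,135+118/6),.137)
```

```text
blue S [ 559.1 -124.    48. ]
blue D [ 556.4 -121.4   48. ]
blue W [ 559.2 -125.6   48. ]
ptr S [ 433.  -189.1   44. ]
ptr D [ 431.7 -186.6   44. ]
ptr W [ 433.8 -192.6   44. ]
hole1 W [ 475.  -139.7   30. ]
hole2 W [ 572.6 -213.7   30. ]
hole1 W [ 475.4 -137.8   33. ]
hole2 W [ 572.1 -211.2   33. ]
hole1 S [ 474.3 -136.4   33. ]
hole2 S [ 571.1 -209.1   33. ]
armtop S [ 527.5 -181.   137. ]
armtop D [ 524.  -178.8  137. ]
gripfar S [ 565.4 -204.9  137. ]
gripfar D [ 561.3 -201.6  137. ]
gripnear S [ 535.3 -184.3  137. ]
gripnear D [ 529.2 -180.2  137. ]
```

The grey feeder is confirmed. Its centre is about (523,-174), the pointer is at azimuth 190°, and the blue cap is at 55° with r = 61, so cap_plate is about -2.36. The grip extends along -35° and the arm will swing down towards 145°. Next I'll check what stands around it.

Run:
```python
from h import *
S,D,W=[manip.camera_params(n) for n in("scene","side","wrist")]
for n,uv in dict(funnel=(257,157),jugnear=(262,138),jugL=(232,125),jugR=(291,125),ring=(307,163),screwdr=(355,180),tape=(350,160),bowl=(150,182),orange=(243,290)).items(): print(n,np.round(atz(S,uv,0)*1000))
c=np.array([523,-174.]);t=np.radians
print([ (z,np.round(proj(S,[[.523,-.174,z]]),1).tolist(),np.round(proj(D,[[.523,-.174,z]]),1).tolist()) for z in(.03,.137)])
```

```text
funnel [ 663. -362.    0.]
jugnear [ 709. -470.    0.]
jugL [ 828. -510.    0.]
jugR [ 682. -589.    0.]
ring [ 542. -390.    0.]
screwdr [ 412. -364.    0.]
tape [ 457. -455.    0.]
bowl [ 812. -136.    0.]
orange [441.  74.   0.]
[(0.03, [[271.3, 193.6]], [[276.8, 198.0]]), (0.137, [[271.5, 144.8]], [[277.9, 156.2]])]
```

Request:
{"fn": "move_arm", "kwargs": {
  "rows": [
    [[10,-30,0],[0,0,9],0],
    [[20,-70,0],[0,0,18],0],
    [[30,-110,0],[0,0,27],0],
    [[40,-150,0],[0,0,36],0],
    [[55,-190,0],[0,0,45],0],
    [[70,-223,0],[0,0,55],0],
    [[70,-223,-40],[0,0,55],0]
  ],
  "newtons": 20
}}

```text
time_s: 1.02
tcp_pos: [0.5974, -0.2261, 0.1926]
tcp_rot: [-89.9, -0.3, -35.0]
contact_force: [0.6, -0.4, -0.2]
grip_width: 0.0
```

Request:
{"fn": "move_arm", "kwargs": {
  "rows": [
    [[2,-2,-40],[0,0,0],0],
    [[2,-2,-72],[0,0,0],0],
    [[2,-2,-72],[0,0,0],0]
  ]
}}

```text
time_s: 1.4
tcp_pos: [0.5952, -0.2244, 0.1166]
tcp_rot: [-90.1, 0.3, -35.0]
contact_force: [0.0, 0.2, 0.7]
grip_width: -0.002
```

Run:
```python
from h import *
s=manip.state();print(s['qpos'].round(1),s['tcp_pos'].round(4),s['contact_force'].round(1))
a=manip.read_camera("scene");crop(a,200,60,360,235,3.4,"pics/s2.png")
a=manip.read_camera("wrist");cv2.imwrite("pics/w2.png",a)
```

```text
[-20.7  27.8   3.6  66.2  -0.   14.4] [ 0.5952 -0.2244  0.1166] [0.  0.2 0.7]
```

View pics/s2.png

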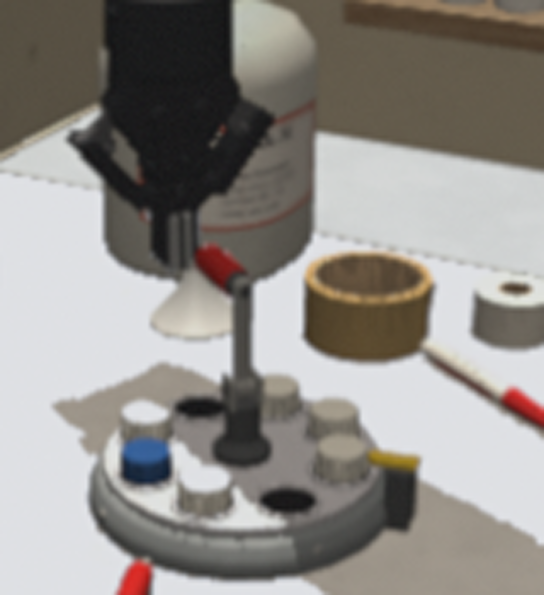

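View pics/w2.png

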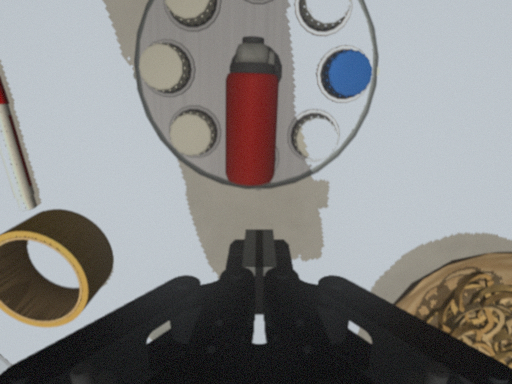

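The finger stands squarely behind the grip's end: fingertip at wrist (259,235), grip end at (250,180). I'll push along 145°.

Request:
{"fn": "move_arm", "kwargs": {
  "rows": [
    [[-12,9,0],[0,0,0],0],
    [[-25,17,0],[0,0,0],0],
    [[-33,23,0],[0,0,0],0],
    [[-41,29,0],[0,0,0],0],
    [[-49,34,0],[0,0,0],0],
    [[-57,40,0],[0,0,0],0],
    [[-66,46,0],[0,0,0],0]
  ]
}}

```text
time_s: 2.38
tcp_pos: [0.5303, -0.1786, 0.1191]
tcp_rot: [-90.0, 0.0, -35.0]
contact_force: [0.2, -0.7, 0.2]
grip_width: -0.0
```

Run:
```python
from h import *
a=manip.read_camera("scene");crop(a,200,60,360,235,3.4,"pics/s3.png")
a=manip.read_camera("wrist");cv2.imwrite("pics/w3.png",a)
```

```text
(no output)
```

View pics/s3.png

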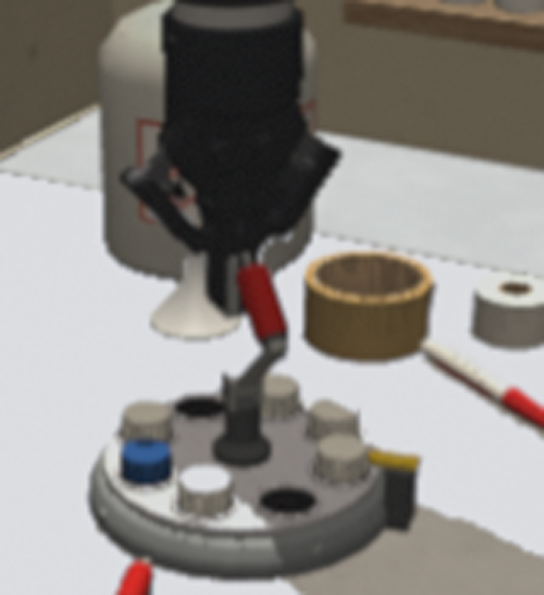

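View pics/w3.png

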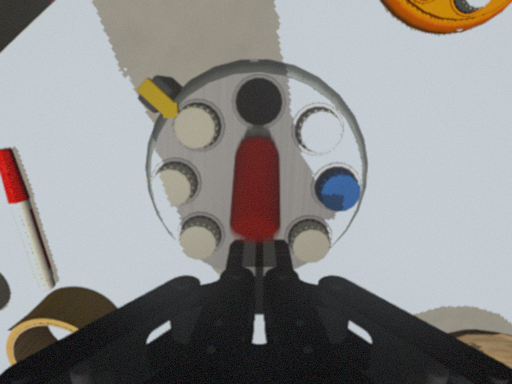

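The crank is folding as planned: the arm has tilted and the grip end is at the fingertip (255,235). The plate hasn't turned. I'll keep pushing.

Request:
{"fn": "move_arm", "kwargs": {
  "rows": [
    [[-8,6,0],[0,0,0],0],
    [[-16,11,0],[0,0,0],0],
    [[-23,16,0],[0,0,0],0],
    [[-30,21,0],[0,0,0],0],
    [[-35,24,0],[0,0,0],0],
    [[-35,24,0],[0,0,0],0]
  ]
}}

```text
time_s: 3.22
tcp_pos: [0.4957, -0.1548, 0.1194]
tcp_rot: [-90.0, -0.0, -35.0]
contact_force: [0.0, 0.3, 0.2]
grip_width: -0.002
```

Run:
```python
from h import *
a=manip.read_camera("scene");crop(a,200,60,360,235,3.4,"pics/s4.png")
a=manip.read_camera("wrist");cv2.imwrite("pics/w4.png",a)
```

```text
(no output)
```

View pics/s4.png

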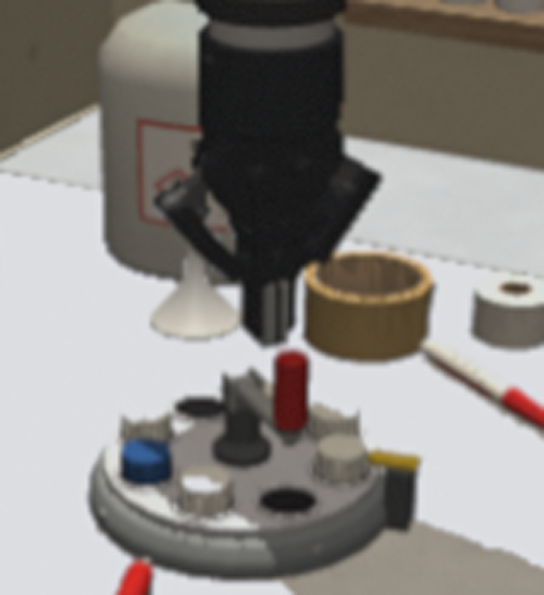

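View pics/w4.png

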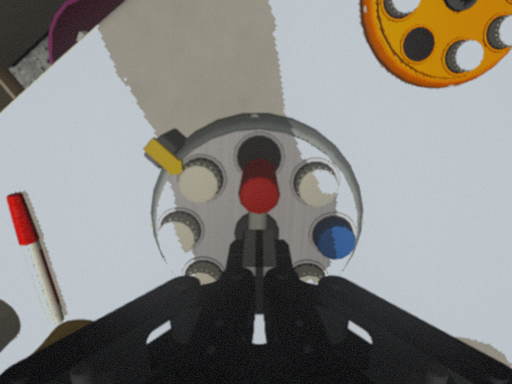

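The crank is down and the grip stands upright, its top at wrist (259,195) and scene (285.6,165). Next I'll measure it.

Run:
```python
from h import *
S,W=[manip.camera_params(n) for n in("scene","wrist")]
print(manip.state()['tcp_pos'])
f=lambda n,c,uv,z:print(n,np.round(atz(c,uv,z)*1000,1))
f("grip W",W,(259,195),.123);f("grip S",S,(200+291/3.4,60+357/3.4),.123)
f("blue W",W,(334,240),.048);f("blue S",S,(200+146/3.4,60+447/3.4),.048)
f("ptr W",W,(163,157),.044)
```

```text
[ 0.49618302 -0.15509999  0.11938677]
grip W [ 472.9 -138.3  123. ]
grip S [ 473.3 -135.   123. ]
blue W [ 555.6 -127.5   48. ]
blue S [ 560.8 -127.3   48. ]
ptr W [ 433.2 -192.9   44. ]
```

Request:
{"fn": "move_arm", "kwargs": {
  "rows": [
    [[0,0,35],[0,0,0],50],
    [[-23,17,35],[0,0,0],50],
    [[-23,17,35],[0,0,0],50],
    [[-23,17,0],[0,0,0],50],
    [[-23,17,-31],[0,0,0],50],
    [[-23,17,-31],[0,0,0],50]
  ]
}}

```text
time_s: 4.08
tcp_pos: [0.4718, -0.1378, 0.0864]
tcp_rot: [-90.1, 0.2, -35.0]
contact_force: [-0.3, 0.0, 1.1]
grip_width: 0.587
```

Run:
```python
from h import *
a=manip.read_camera("scene");crop(a,200,60,360,235,3.4,"pics/s5.png")
a=manip.read_camera("wrist");cv2.imwrite("pics/w5.png",a)
```

```text
(no output)
```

View pics/s5.png

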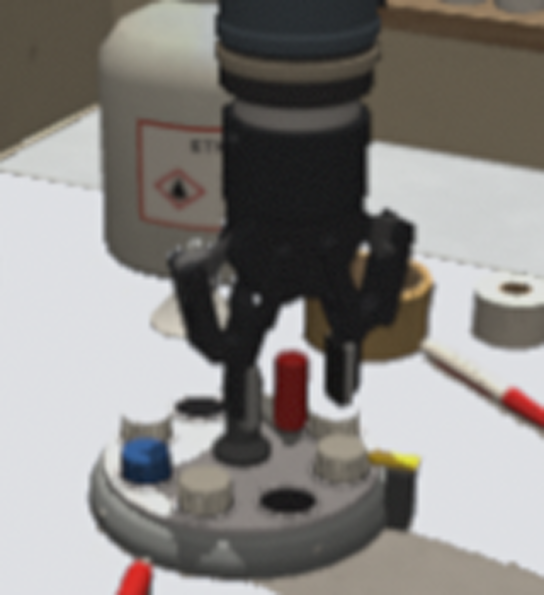

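View pics/w5.png

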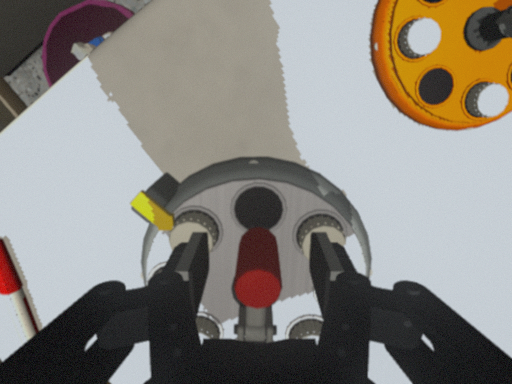

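The fingers straddle the grip (257,288), so I'll close on it.

Request:
{"fn": "move_arm", "kwargs": {
  "rows": [
    [[0,0,0],[0,0,0],10],
    [[0,0,0],[0,0,0],10],
    [[0,0,0],[0,0,0],10],
    [[0,0,0],[0,0,0],10]
  ],
  "newtons": 25
}}

```text
time_s: 4.68
tcp_pos: [0.4737, -0.1383, 0.0893]
tcp_rot: [-90.0, -0.1, -35.0]
contact_force: [-0.2, -0.2, 7.5]
grip_width: 0.228
```

Run:
```python
import numpy as np
c=np.array([523,-174.]); p=lambda a:c+62*np.array([np.cos(np.radians(a)),np.sin(np.radians(a))])
p0=p(145)
for k in range(0,150,9): print(k,np.round(p(145+k)-p0,0), np.round(p(145+k)))
```

```text
0 [0. 0.] [ 472. -138.]
9 [-5. -8.] [ 467. -147.]
18 [ -9. -17.] [ 464. -156.]
27 [-11. -27.] [ 462. -165.]
36 [-11. -37.] [ 461. -175.]
45 [-10. -46.] [ 462. -185.]
54 [ -8. -56.] [ 464. -194.]
63 [ -4. -65.] [ 468. -203.]
72 [  1. -73.] [ 473. -211.]
81 [  8. -80.] [ 480. -219.]
90 [ 15. -86.] [ 487. -225.]
99 [ 24. -91.] [ 496. -230.]
108 [ 33. -95.] [ 505. -233.]
117 [ 42. -97.] [ 514. -235.]
126 [ 52. -98.] [ 524. -236.]
135 [ 62. -97.] [ 534. -235.]
144 [ 71. -94.] [ 543. -233.]
```

Gripped, with 7 N of downward contact, so I'll ease up 3 mm and follow the arc with the tool turning.

Request:
{"fn": "move_arm", "kwargs": {
  "rows": [
    [[0,0,3],[0,0,0],10],
    [[-5,-8,3],[0,0,9],10],
    [[-9,-17,3],[0,0,18],10],
    [[-11,-27,3],[0,0,27],10],
    [[-11,-37,3],[0,0,36],10],
    [[-10,-46,3],[0,0,45],10],
    [[-8,-56,3],[0,0,54],10],
    [[-8,-56,3],[0,0,54],10]
  ]
}}

```text
time_s: 5.68
tcp_pos: [0.4639, -0.1941, 0.0912]
tcp_rot: [-89.9, 0.1, 18.9]
contact_force: [-6.1, 0.7, 3.2]
grip_width: 0.225
```

Run:
```python
from h import *
print(manip.state()['qpos'].round(1))
a=manip.read_camera("scene");crop(a,200,60,360,235,3.4,"pics/s6.png")
```

```text
[-22.7  16.7 -18.2  55.1  -0.  -41.6]
```

View pics/s6.png

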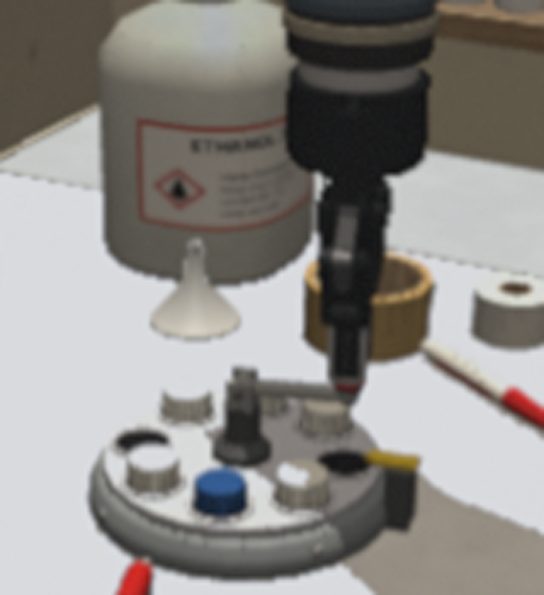

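The plate is turning: the blue cap is now at (220,485) in the crop and the grip is still held upright. I'll carry on round the arc.

Request:
{"fn": "move_arm", "kwargs": {
  "rows": [
    [[4,-9,0],[0,0,9],10],
    [[9,-17,0],[0,0,18],10],
    [[16,-24,0],[0,0,27],10],
    [[23,-30,0],[0,0,36],10],
    [[32,-35,0],[0,0,45],10],
    [[41,-39,0],[0,0,54],10],
    [[50,-41,0],[0,0,63],10],
    [[50,-41,0],[0,0,63],10]
  ]
}}

```text
time_s: 6.72
tcp_pos: [0.515, -0.2367, 0.0918]
tcp_rot: [-90.0, 0.2, 81.8]
contact_force: [-5.5, -9.6, 4.9]
grip_width: 0.227
```

Run:
```python
from h import *
print(manip.state()['qpos'].round(1))
for n in("scene","side"):
  S=manip.camera_params(n);a=manip.read_camera(n);crop(a,200,60,360,235,3.4,f"pics/{n}7.png")
```

```text
[ -24.6   22.2   -9.6   58.1   -0.2 -106.4]
```

View pics/scene7.png

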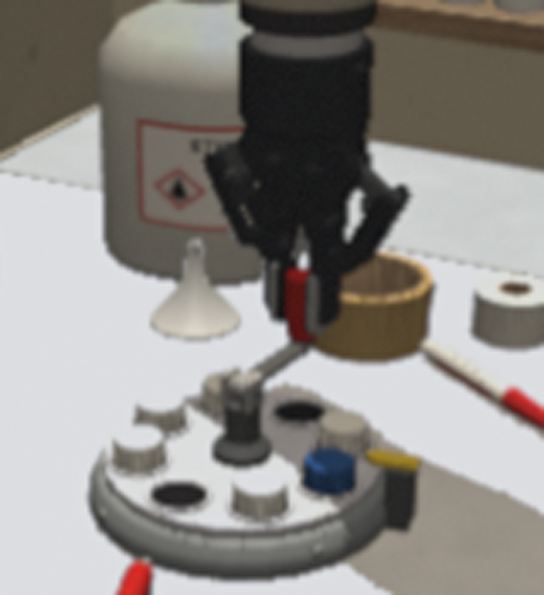

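Run:
```python
from h import *
S=manip.camera_params("scene")
b=atz(S,(200+329/3.4,60+458/3.4),.048)*1000;p=atz(S,(316,195),.044)*1000
for c in ([523,-174],[522,-175.5]):
  c=np.array(c);az=lambda q:np.degrees(np.arctan2(*(q[:2]-c)[::-1]))
  print(b,np.linalg.norm(b[:2]-c),az(b),az(p),az(np.array([433,-190.5])))
```

```text
[ 463.34380496 -165.9733217    48.        ] 60.19376355425451 172.33693454350342 -170.48557685649627 -169.6111421845304
[ 463.34380496 -165.9733217    48.        ] 59.42479966853764 170.77482785038492 -171.32151416471532 -170.43331401028559
```

Request:
{"fn": "move_arm", "kwargs": {
  "rows": [
    [[9,-2,0],[0,0,9],10],
    [[19,-1,0],[0,0,18],10],
    [[19,-1,0],[0,0,18],10],
    [[19,-1,0],[0,0,18],10]
  ]
}}

```text
time_s: 7.32
tcp_pos: [0.5338, -0.2365, 0.0915]
tcp_rot: [-90.0, 0.1, 99.6]
contact_force: [-2.6, -4.5, 2.4]
grip_width: 0.226
```

Run:
```python
from h import *
print(manip.state()['qpos'].round(1))
for n in("scene","side"):
  a=manip.read_camera(n);cv2.imwrite(f"pics/{n}8f.png",a);crop(a,220,130,340,235,6,f"pics/{n}8.png")
```

```text
[-2.390e+01  2.380e+01 -7.100e+00  5.910e+01 -1.000e-01 -1.235e+02]
```

View pics/scene8.png

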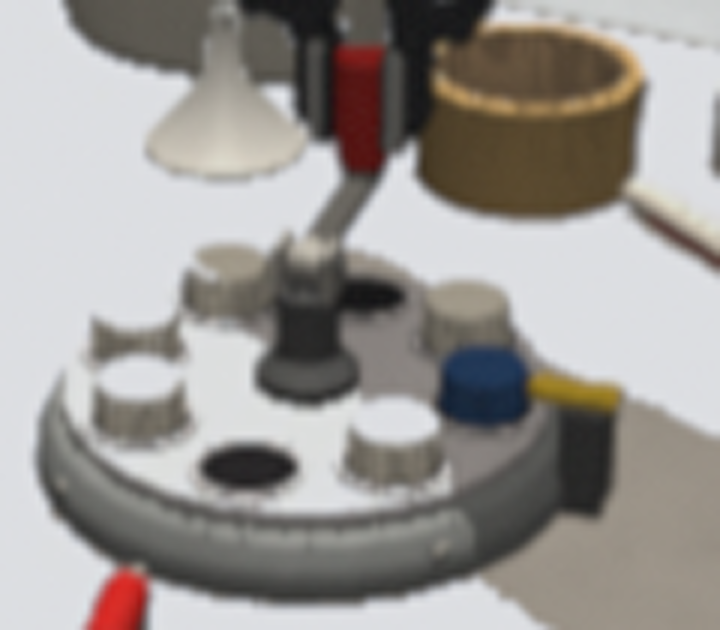

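View pics/side8.png

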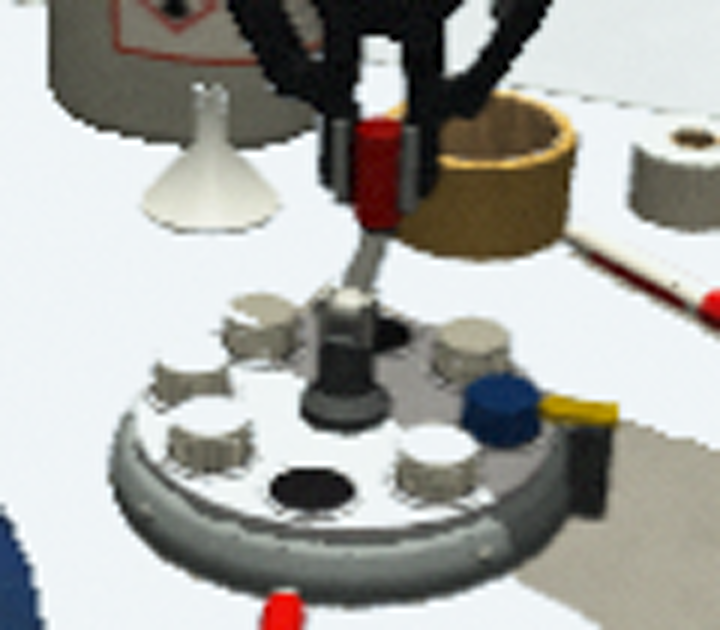

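Run:
```python
from h import *
for n,b,p,c in(("scene",(486,368),(575,388),0),("side",(504,394),(578,408),0)):
  C=manip.camera_params(n);im=cv2.imread(f"pics/{n}8f.png")
  g=lambda uv:(220+uv[0]/6,130+uv[1]/6)
  B=atz(C,g(b),.048)*1000;P=atz(C,g(p),.044)*1000
  # same-camera centre via the two holes/post: centre uses opposite white cap of blue
  opp={"scene":(137,293),"side":(190,352)}[n]
  c=np.array([523,-174.5])
  az=lambda q:np.degrees(np.arctan2(*(q[:2]-c)[::-1]))
  print(n,B.round(1),P.round(1),az(B),az(P), "line B->P dir",np.degrees(np.arctan2(*(P-B)[:2][::-1])))
  for a in (0,):
    pass
```

```text
scene [ 461.8 -181.8   48. ] [ 433.8 -190.1   44. ] -173.22091186138408 -170.0683549897451 line B->P dir -163.40707211263896
side [ 459.5 -179.9   48. ] [ 432.4 -187.7   44. ] -175.15442713316372 -171.68104539722492 line B->P dir -163.8136298528021
```

Request:
{"fn": "move_arm", "kwargs": {
  "rows": [
    [[0,0,0],[0,0,0],40],
    [[0,0,0],[0,0,0],40],
    [[0,0,0],[0,0,0],40],
    [[0,0,50],[0,0,0],40],
    [[0,0,100],[0,0,0],40],
    [[0,0,150],[0,0,0],40],
    [[0,0,150],[0,0,0],40]
  ]
}}

```text
time_s: 8.3
tcp_pos: [0.5357, -0.2366, 0.2454]
tcp_rot: [-90.4, 0.2, 100.0]
contact_force: [0.9, -0.6, -0.6]
grip_width: 0.471
```

Run:
```python
from h import *
for n in("wrist","scene","side"):
  a=manip.read_camera(n);cv2.imwrite(f"pics/{n}9f.png",a)
a=cv2.imread("pics/scene9f.png");crop(a,220,100,340,235,4.4,"pics/s9.png")
```

```text
(no output)
```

View pics/wrist9f.png

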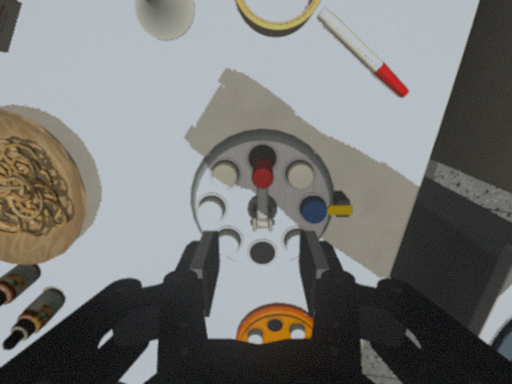

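View pics/s9.png

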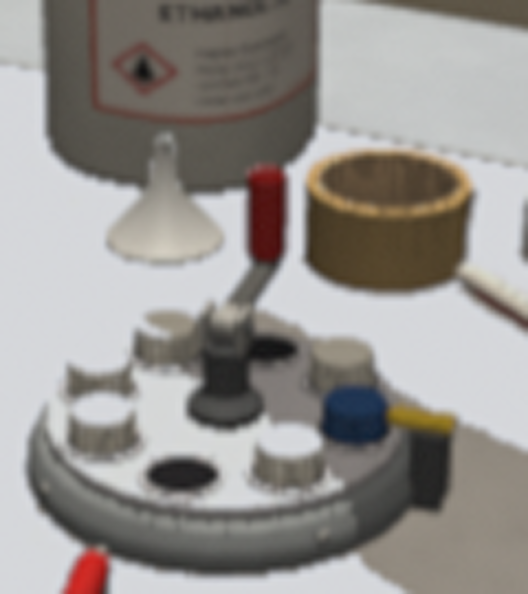

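Run:
```python
from h import *
a=cv2.imread("pics/wrist9f.png");crop(a,185,125,365,270,4.4,"pics/w9.png")
W=manip.camera_params("wrist")
hsv=cv2.cvtColor(a,cv2.COLOR_BGR2HSV)
m=cv2.inRange(hsv,(20,120,90),(35,255,255));m[:190]=0;m[230:]=0;m[:,:320]=0;m[:,370:]=0
v,u=np.nonzero(m);print("yellow",u.mean(),v.mean(),len(u),u.min(),u.max(),v.min(),v.max())
np.save("W9.npy",W,allow_pickle=True)
```

```text
yellow 339.40909090909093 209.5495867768595 242 327 352 205 215
```

View pics/w9.png

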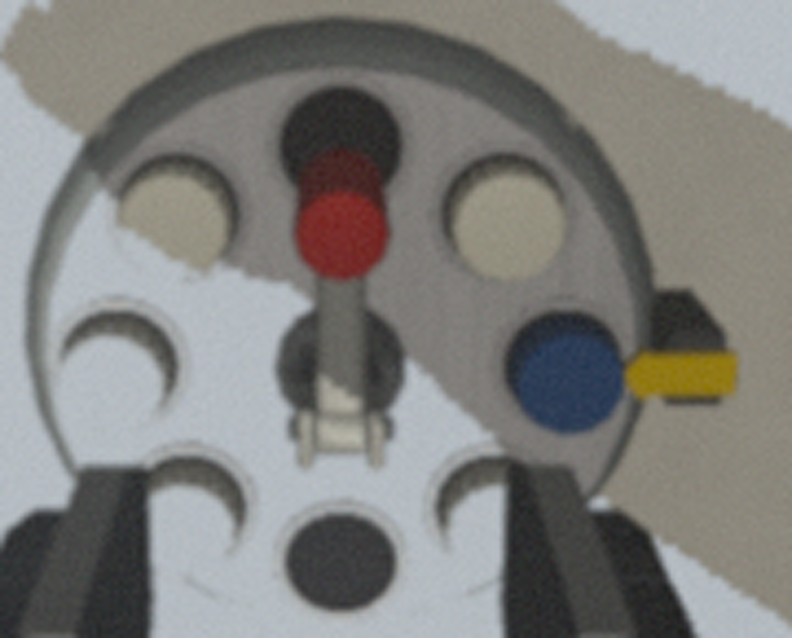

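Run:
```python
from h import *
W=np.load("W9.npy",allow_pickle=True).item()
g=lambda u,v:(185+(u+.5)/4.4-.5,125+(v+.5)/4.4-.5)
P=lambda u,v,z:atz(W,g(u,v),z)[:2]*1000
B=P(569,382,.048);O=P(115,384,.048);A=P(508,224,.048);A2=P(178,212,.048)
T=P(630,375,.044);Y=P(735,374,.044);Ym=P(684,375,.044)
h1=P(341,562,.030);h2=P(341,140,.030)
G=P(342,234,.123)
c=(h1+h2)/2;c2=(B+O)/2
az=lambda q,c:np.degrees(np.arctan2(*(q-c)[::-1]))%360
print("B",B,"c holes",c,"c caps",c2,"r",np.linalg.norm(B-c),"sep",np.linalg.norm(h1-h2),np.linalg.norm(B-O),"tip",T,Y,"grip",G)
for cc in(c,c2): print("blue",az(B,cc),"ptr",az(T,cc),az(Ym,cc),az(Y,cc),"grip-90",az(G,cc)-90)
print("hole line-90",az(h2,h1)-90,"blue-opp",az(B,O),"ptr line",az(Y,T))
```

```text
B [ 461.67855529 -188.19498207] c holes [ 519.49462936 -176.85838066] c caps [ 519.59133599 -177.81652209] r 58.91703447950447 sep 122.41464259319316 117.67077122679932 tip [ 445.29923249 -191.39159754] [ 418.07431392 -196.37694678] grip [ 531.20579814 -238.18176   ]
blue 191.0938339986742 ptr 191.08264227236444 190.87962583183648 190.89351303201113 grip-90 190.81181709674667
blue 190.16003880067618 ptr 190.3551706020497 190.2672887163687 190.36099112517655 grip-90 190.8908014327289
hole line-90 190.08862962936803 blue-opp 190.16003880067618 ptr line 190.3768732278234
```

The wrist view puts the blue cap within about 0.5° of the pointer, but the scene view before release suggested 3°. I'll re-read scene and side after release, using same-height marks.

Run:
```python
from h import *
for n,(x0,y0) in dict(scene=(230,170),side=(240,175)).items():
  C=manip.camera_params(n);a=cv2.imread(f"pics/{n}9f.png")
  b=cv2.resize(a[y0:y0+60,x0:x0+95],None,fx=8,fy=8,interpolation=cv2.INTER_CUBIC)
  c=np.array([520.,-177.])
  # overlay predicted cap-top circles and pointer axis for theta=0 with base yaw 10.3 deg
  for cc,th,col in(((521,-175.5),0,(0,255,0)),((521,-175.5),-3,(255,0,255))):
    t=np.radians(190.3+th);ctr=np.array(cc)+61*np.array([np.cos(t),np.sin(t)])
    for s in(0,np.pi):
      ctr=np.array(cc)+61*np.array([np.cos(t+s),np.sin(t+s)])
      ph=np.linspace(0,2*np.pi,60)
      q=proj(C,np.c_[ctr[0]+15*np.cos(ph),ctr[1]+15*np.sin(ph),np.full(60,48.)]/1000)
      cv2.polylines(b,[np.int32((q-[x0,y0]+.5)*8)],True,col,1)
  t=np.radians(190.3);e=np.array([np.cos(t),np.sin(t)])
  q=proj(C,np.array([[*(np.array([521,-175.5])+r*e),44] for r in(75,103)])/1000)
  cv2.polylines(b,[np.int32((q-[x0,y0]+.5)*8)],False,(0,255,0),1)
  cv2.imwrite(f"pics/{n}10.png",b)
```

```text
(no output)
```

View pics/scene10.png

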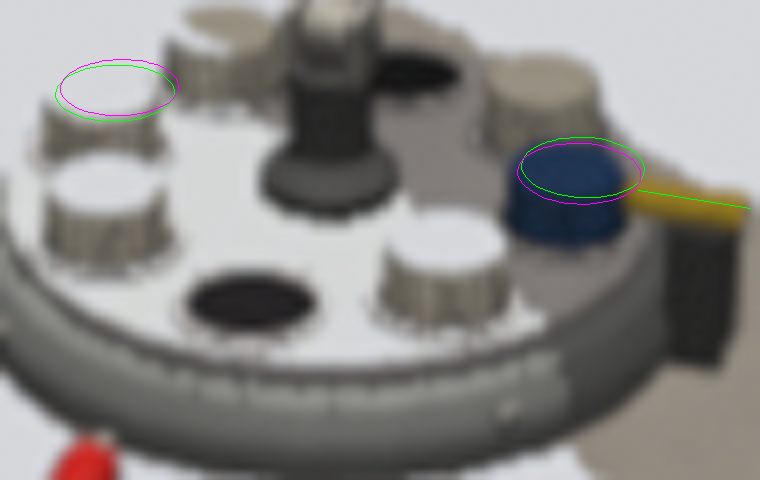

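View pics/side10.png

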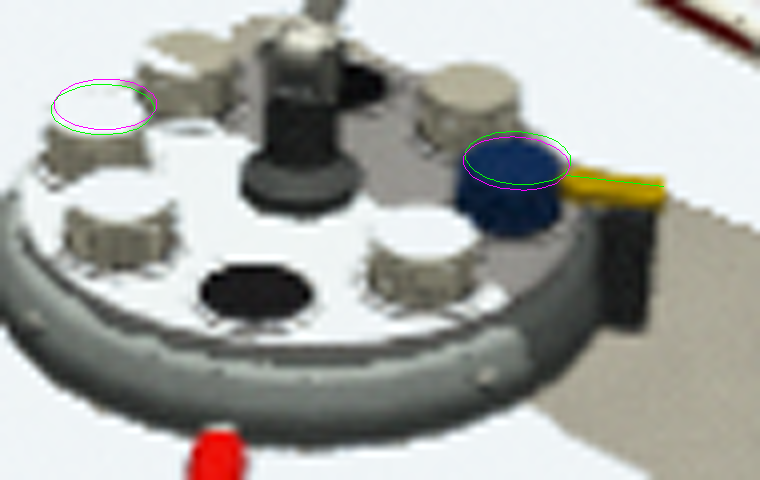

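Run:
```python
from h import *
W=np.load("W9.npy",allow_pickle=True).item();S=manip.camera_params("scene");D=manip.camera_params("side")
d=cv2.imread("pics/side9f.png");crop(d,240,120,330,190,8,"pics/d11.png")
g=(185+342.5/4.4-.5,125+234.5/4.4-.5)
s=(220+267/4.4,100+176/4.4)
o1,v1=ray(W,g);o2,v2=ray(S,s)
t=np.linalg.lstsq(np.c_[v1,-v2],o2-o1,rcond=None)[0];print("grip top W/S",o1+v1*t[0],o2+v2*t[1])
print(manip.state()['contact_force'])
```

```text
grip top W/S [ 0.5310466  -0.2374552   0.12038814] [ 0.53484641 -0.23566333  0.12065499]
[ 0.82461115 -0.76213596 -0.54919042]
```

View pics/d11.png

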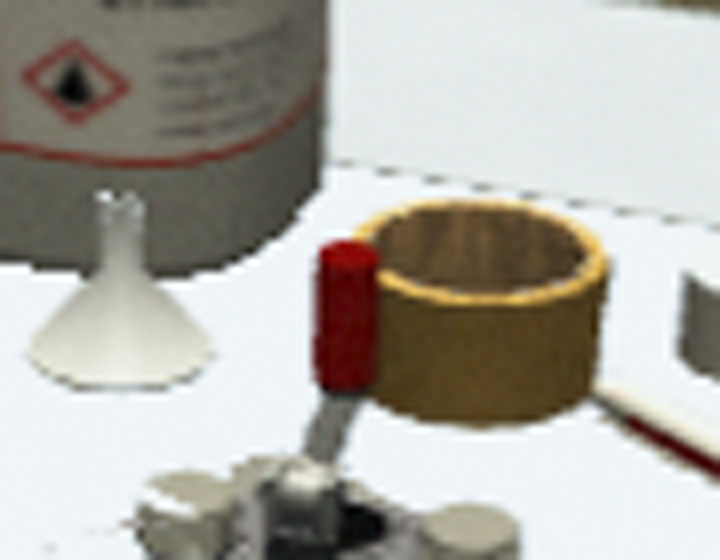

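The grip is upright: side crop (347,255) to (345,385), top at about 121 mm against 123 nominal. The robot is clear, so I'll hand in.

```bash
python3 -c "
from workcell import manip
print(manip.hand_in())"
```

```text
the job is handed in; nothing more can be done
None
```

I swung the grey feeder's crank down with the shut fingers, then gripped the red grip and turned the plate about 135° counter-clockwise until the blue cap stood at the yellow pointer. I released the grip and raised the gripper about 150 mm clear, then handed in at roughly 8.5 s of the 45 s allowed.

**Last checks:**
- **Cap alignment:** in the wrist view the blue cap was at azimuth 190.2–191.1° and the pointer at 190.3–191.1°. They agree within about 0.5°.
- **Crank:** the grip stood upright at a radius of about 62 mm. Its top measured about 121 mm high, against 123 mm nominal.
- **Disagreement:** rough scene and side readings taken before release suggested the cap was about 3° short. Overlays after release showed model offsets of a few crop pixels (about 1 px) in both views. Cap and pointer looked shifted alike, which fits alignment, but only coarsely, so I trusted the near-overhead wrist view.
- **Forces:** the highest contact force reported at the end of any move was about 12 N.

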